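# Switch off the mains outlets under the power station's push-latch cover

## Robot

A 6-joint arm with a two-finger parallel gripper is mounted at the origin on the work surface; the furniture and walls round the work are solid. World frame = base frame: x ahead of the robot, y to its left, z up, the work surface at z = 0. Lengths are in m, angles in rad, forces in N, time in s.
With the tool pointing down it reaches from about 0.3 to 0.875 m from the base axis. Payload 6.4 kg.
Tool frame: the origin (TCP) lies between the finger pads; the fingertips stand 8 mm ahead of it and the grasp point (between the pads) lies 11 mm behind it; z points along the fingers, y is the direction in which the jaws open and shut (so a half turn about z gives the same grasp; the last joint's range is limited). The gripper opens to 85 mm and grips with 20 to 120 N. Pads are 22 mm wide; open, the fingers measure 114 mm over their backs; the gripper's body (76 mm by 85 mm) begins 54 mm behind the grasp point. The pads swing forward as they close: fully open they stand 13 mm farther back than shut.
Start: joints at [1.073, 0.181, 1.607, -0, 1.354, -0.206], TCP at [0.165, 0.551, 0.239] pointing down, gripper open.
Joint ranges: [-2.99, 2.99], [-0.89, 2.07], [0.3, 2.58], [-1.14, 4.28], [0, 2.63], [-3.12, 3.12]. Speed limits (rad/s): [2.57, 2.57, 3.01, 3.14, 3.14, 3.14].

## Interface

Orientations are given as a unit quaternion [w, x, y, z].
In Python, from bench import monitor, viewer, workorder, spotter gives the robot as it stands. The module is installed in compiled form; this text tells all that it offers.
- The arm moves only by the tool move_arm, never from a script. Its argument "motion" is a list of rows, each a list of 3 entries, a list of its own where there are three numbers: the shift along the tool's x, y, z in units of 60 mm (1.0 is 60 mm), then the turn, a rotation vector about the tool's x, y, z in units of 8 degrees (1.0 is 8 degrees), then the opening in per cent of the stroke, from 0 (shut) to 100 (fully open). In form: [[[dx, dy, dz], [rx, ry, rz], grip], ...]. A call has 1 to 10 rows; each row is the pose to reach, as a shift and turn from the pose commanded when the call began, along the tool's axes at that moment; what a row does not reach only later rows make up. A row lasts 1/8 s, in which the tool goes at most 62.5 mm and 10.7 degrees, less where a joint would pass 70% of its speed; a pose out of reach is approached as far as the arm can. A call with a gripper value outside its range is refused whole. The fingers move at their own pace and stop on an object; the grip force is fixed at half the most. Time passes only in rows, so rows that repeat a pose let the fingers close. It gives the time, the measured TCP pose, the force and the opening at its end, in the units of the state.
- monitor.get_obs(): the state, without advancing time (a new reading comes with each control period).
- viewer.camera(name): name is "side" or "top"; returns the picture (420x560x3 uint8, blue, green, red); there is no depth.
- viewer.calibration(name): a dict with "fovy" (degrees; the focal length in pixels is half the picture's height over the tangent of half this angle, whatever the lens; pixels are square), "cx", "cy" (the principal point, pixels), "extrinsics" (4x4, takes a point from camera to world coordinates). Camera axes: x right, y down, z forward; pixel columns grow to the right and rows downward; lengths in m; the calibration is good to about 2 mm. A picture is of the moment at which its call begins. calibration takes no time and is no camera call.
- workorder.hand_in(): hands the job in, once; it reports no verdict.
Trained networks look in the newest picture that a camera, given by its name, has taken for a name from the list of things; names that differ only in an ending like _2 or _b are one class to them, and where a whole thing is asked for, a point or a joint stands for the part that bears it (a point fixed in the world has none). Each returns a list of dicts, best first, with "score" (0 to 1); they miss things now and then, are a little off and sometimes report something else, mostly with a low value. They report only what shows in the picture. A call takes as long as a camera call.
- spotter.search_frame(camera, name): "centre" ([column, row] as shares, 0 to 1, of the picture: columns of its width, rows of its height, amid what is visible of it).
- spotter.outline_of(camera, name): "region" (420x560 bool, what is visible of it) and "centre" ([column, row] as shares, 0 to 1, of the picture: columns of its width, rows of its height, amid what is visible of it).
The state is a dict: "time_s": time; "q": joint angles; "dq": joint speeds; "joint_efforts": joint torques, N m; "eef_pos": TCP position; "eef_rot": TCP orientation; "wrist_force": force on the tool from outside, world axes, zero at the start; "torque": the same for the moment, N m; "opening": opening from 0.0 (shut) to 1.0 (fully open).
Only numpy, scipy, OpenCV 4.12 (cv2) and the standard library are available. Lean on these libraries where they do the work, as an engineer would, in place of code of your own. Each camera call takes 0.05 s, during which the arm holds its last target. There are 200 camera calls.

## Task

At the end of the session, press down on the power station's splash cover so that it pops open, press the red rocker switch over to off, and then push the cover back down until it latches shut again. The grey switch beside the red one must stay on. Only press and push with the fingers: do not pinch, grip or lift anything, and leave the eraser, vial, marker and squeeze bottles around it undisturbed.

Things in the scene. Friction and masses are not known exactly. Their poses are not given: they have to be found in the camera images.
- station: portable power station: dark grey box, mid-grey top, thin orange line round it; 160 (x) by 210 (y) by 110 mm high, stands on the table, too heavy to move. Origin: centre of its underside, z up; the front with two round sockets faces its -x. On top: a square splash cover centred at y = -32 mm over a switch well 98 (x) by 116 (y) mm, 26 mm deep, and a black mat with an eraser at +y.
- cover (a joint): cover angle about its hinge, rad. 0 = latched shut (to 0.01), -0.088 = pressed in to the hard stop, 1.6 = open, just past upright. Push-push latch: from shut, press in to the stop (at least past -0.065) and let go: a damped spring opens it in about 1 s. From open, push it round and down to the stop (past -0.065), let go: it returns to 0 and stays. At the pad 2 N, up to 5 N when pushed fast.
- cover_pad (a point): centre of the round orange thumb pad (26 mm across) on the outer face of the light grey cover near its free edge, 77 mm from the hinge, midway along it; moves with the cover. The place to press. The point's z points out of the outer face. The cover is 92 (from the hinge) by 112 (along the hinge) by 11 mm; its face is 7 mm above the station's top when shut.
- cover_hinge (a point): middle of the cover's hinge line, on the station's top (z = 110 mm), axes as the station's; the hinge runs along y and the shut cover reaches 93 mm from it towards -x. Open, the cover stands about upright here, outer face to the station's +x, the well clear in front; a 20 mm long striker blade sticks out of its inner face 82 mm from the hinge, midway along y.
- rocker_red (a joint): red rocker switch under the cover, 33 (x) by 20 (y) mm, pivot in its middle, rad. 0 = on: the end nearer the station's front stands up; 0.4 = off: that end is down. It snaps over past the middle (0.2) and stays. About 2 N on the raised end.
- rocker_red_press (a point): point on the top face of the red rocker, 12 mm from its pivot towards the station's front: the raised end while on, then 67 mm from the hinge line, 29 mm towards +y from the cover's middle and 11 mm below the station's top. Pressed about 5 mm straight down, the switch is off.
- rocker_grey (a joint): grey rocker switch under the cover, the same kind, 58 mm from the red one towards the station's -y. 0 = on, 0.4 = off. It starts on.
- eraser: eraser in a blue-green sleeve, 19 x 42 x 12 mm, lying on the black mat on top of the station. Origin at the centre of its underside.
- vial: corked glass vial of red-brown pigment, 23 mm across, 55 mm high, standing on the table in front of the station. Origin at the centre of its underside.
- marker: black marker pen, 15 x 115 x 15 mm, lying on the table beside the station. Origin at the centre of its underside.
- bottle_yellow: yellow squeeze bottle with a pale cap, 46 mm across, 108 mm high, standing beside the station on one side (left or right differs). Origin at the centre of its underside.
- bottle_green: dark green squeeze bottle, 46 mm across, 108 mm high, standing beside the station on the other side. Origin at the centre of its underside.

How it is judged:
On the way, in this order (a step that is already met when the one before it is completed fails the run):
1. the cover has popped fully open while the red switch is still on (value of joint cover above 1.4 rad and value of joint rocker_red below 0.1 rad), for 0.2 s.
2. the red switch is off, the cover still open (value of joint rocker_red above 0.33 rad and value of joint cover above 0.8 rad), for 0.2 s.
At the end, for the whole second after the job is handed in: The cover rests latched shut (within 0.03 rad of flush, no longer pressed by anything), the red rocker is off (past 0.33 rad) and the grey rocker is still on (under 0.08 rad) (value of joint cover between -0.03 and 0.03 rad and velocity of joint cover between -0.2 and 0.2 rad/s and value of joint rocker_red above 0.33 rad and value of joint rocker_grey below 0.08 rad); the robot touches nothing.
It fails at once if the grey switch is turned off (value of joint rocker_grey above 0.2 rad).
It fails at once if the cover is pinched: fingers press on its outer and inner faces at once (contact force between the fingers and cover_c0 above 1.5 N and contact force between the fingers and cover_c1 above 1.5 N).
It fails at once if the eraser, vial, marker or a squeeze bottle is moved more than 20 mm or lifted (distance of any of eraser, vial, marker, bottle_yellow, bottle_green from where it was at the start of the episode above 0.02 m).
It fails at once if the vial or a squeeze bottle is tipped over (angle between any of vial, bottle_yellow, bottle_green's own z axis and vertical above 0.6 rad).
It also fails if it takes over 54 s, if anything falls off the work surface, if the arm or the gripper's body presses on something with over 40 N, if the wrist force passes 120 N, or if a joint passes its speed limit or range.

## Working session

There is one attempt and no reset: what is moved stays moved. The work goes in short steps, Python scripts to look and compute and a tool call to move; the robot and the scene stay as the last step left them, time stands still between calls to the robot, and variables do not carry over. Pictures are saved under pics/ and viewed, about 8 in all and at most 12, crops included, and the job is handed in when it is done.

Besides the shell and the picture viewer there is one more tool, called after "Call:" by a JSON object that holds its "name" and its "arguments". move_arm: Moves the arm, as the interface text tells. Its arguments: {"type":"object","properties":{"motion":{"type":"array","items":{"type":"array"}}},"required":["motion"]}

```bash
mkdir -p pics
cat > h.py <<'E'
import numpy as np, cv2
from bench import monitor, viewer, workorder, spotter
def cal(n):
    c=viewer.calibration(n); return 210/np.tan(np.radians(c["fovy"])/2),c["cx"],c["cy"],np.array(c["extrinsics"])
def ray(n,u,v):
    f,cx,cy,E=cal(n); d=E[:3,:3]@np.array([(u-cx)/f,(v-cy)/f,1]); return E[:3,3],d
def onz(n,u,v,z):
    o,d=ray(n,u,v); return o+d*(z-o[2])/d[2]
def proj(n,p):
    f,cx,cy,E=cal(n); q=E[:3,:3].T@(np.array(p)-E[:3,3]); return q[0]/q[2]*f+cx,q[1]/q[2]*f+cy
E
python3 - <<'E'
from h import *
a=viewer.camera("top");b=viewer.camera("side")
cv2.imwrite("pics/a.png",a);cv2.imwrite("pics/b.png",b)
for n in("top","side"):
    c=cal(n);print(n,c[0],c[3].round(3).tolist())
    for k,z in(("cover_pad",.117),("station",.11),("eraser",.122),("vial",.05),("bottle_yellow",.108),("bottle_green",.108)):
        r=spotter.search_frame(n,k)
        for x in r[:1]:
            u,v=x["centre"][0]*560,x["centre"][1]*420;print(k,round(x["score"],2),round(u),round(v),onz(n,u,v,z).round(3))
o=monitor.get_obs();print(o["time_s"],o["eef_pos"],o["eef_rot"])
E
```

```text
top 468.8529470041436 [[-0.022, -0.988, 0.153, 0.371], [-1.0, 0.022, -0.004, 0.016], [0.001, -0.153, -0.988, 1.082], [0.0, 0.0, 0.0, 1.0]]
cover_pad 0.76 238 182 [0.57  0.077 0.117]
station 0.68 225 182 [0.573 0.106 0.11 ]
eraser 0.72 190 177 [0.581 0.179 0.122]
bottle_yellow 0.64 315 183 [ 0.565 -0.083  0.108]
bottle_green 0.88 159 164 [0.614 0.246 0.108]
side 404.8799776408462 [[-0.922, -0.214, 0.323, 0.26], [-0.387, 0.537, -0.75, 0.675], [-0.013, -0.816, -0.578, 0.595], [0.0, 0.0, 0.0, 1.0]]
cover_pad 0.78 254 212 [0.562 0.094 0.117]
station 0.77 244 239 [0.548 0.169 0.11 ]
eraser 0.56 225 234 [0.579 0.183 0.122]
vial 0.78 280 288 [0.461 0.204 0.05 ]
bottle_yellow 0.57 282 185 [ 0.554 -0.035  0.108]
0.7 [0.1653898  0.55072417 0.23933677] [-1.18656483e-06  1.45364467e-01  9.89378174e-01  3.23040577e-05]
```

View pics/a.png

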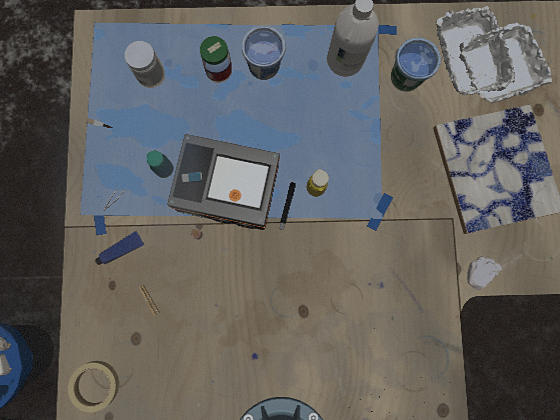

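View pics/b.png

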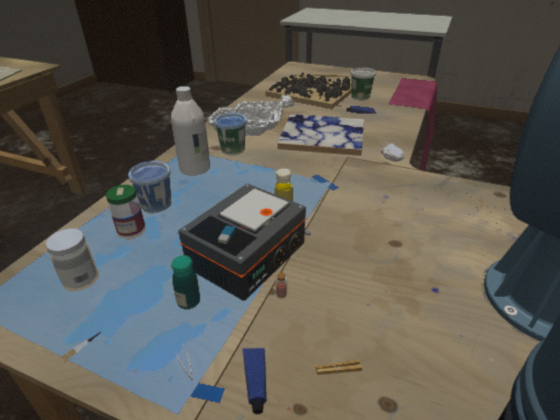

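The top view shows the white cover at about (238,182), the orange pad at (235,196), and the station turned slightly. The vial is in front at (197,232). The side view shows the pad at (266,212). Next I'll measure the exact pad position and the yaw.

Run:
```python
from h import *
P=[]
for n,f in(("top","a"),("side","b")):
    im=cv2.imread(f"pics/{f}.png").astype(int);B,G,R=im[...,0],im[...,1],im[...,2]
    r=max(spotter.outline_of(n,"cover_pad"),key=lambda r:r["score"])["region"].astype(np.uint8)
    m=(R>180)&(R-B>90)&(cv2.dilate(r,np.ones((15,15)))>0)
    v,u=np.where(m);print(n,m.sum(),u.mean(),v.mean(),onz(n,u.mean(),v.mean(),.117).round(4))
    P.append((ray(n,u.mean(),v.mean())))
    cs=cv2.convexHull(np.argwhere(r)[:,::-1].astype(np.int32))
    w=np.array([onz(n,*p[0],.117)[:2] for p in cs],np.float32)
    (c,s,a)=cv2.minAreaRect(w*1000);print("cover",c,s,a)
    r=spotter.outline_of(n,"station")[0]["region"]
    if n=="top":
        cs=cv2.convexHull(np.argwhere(r)[:,::-1].astype(np.int32))
        w=np.array([onz(n,*p[0],.11)[:2] for p in cs],np.float32);print("st",cv2.minAreaRect(w*1000))
A=sum(np.eye(3)-np.outer(d,d)/(d@d) for o,d in P);b=sum((np.eye(3)-np.outer(d,d)/(d@d))@o for o,d in P)
print("tri",np.linalg.solve(A,b))
```

```text
top 1 236.0 194.0 [0.5443 0.0827 0.117 ]
cover (570.7096557617188, 78.26211547851562) (112.51013946533203, 95.86371612548828) 77.50878143310547
st ((572.884521484375, 108.51429748535156), (214.12469482421875, 171.76889038085938), 75.92036437988281)
side 52 265.71153846153845 211.78846153846155 [0.5412 0.0847 0.117 ]
cover (567.4814453125, 83.85099792480469) (118.61241912841797, 99.6949234008789) 78.04010772705078
tri [0.5434899  0.08250924 0.11514507]
```

Call:
{"name": "move_arm", "arguments": {"motion": [[[-0.8,-0.55,0],[0,0,-0.5],0],[[-1.65,-1.1,0],[0,0,-0.5],0],[[-2.5,-1.7,0],[0,0,-0.5],0],[[-3.3,-2.25,0],[0,0,-0.5],0],[[-4.2,-2.8,0],[0,0,-0.5],0],[[-5,-3.4,0.1],[0,0,-0.5],0],[[-6,-4.1,0.2],[0,0,-0.5],0],[[-7,-4.8,0.4],[0,0,-0.5],0],[[-8.2,-5.6,0.6],[0,0,-0.5],0],[[-8.26,-5.65,0.7],[0,0,-0.5],0]]}}

```text
time_s: 2.15
eef_pos: [0.5442, 0.0813, 0.1975]
eef_rot: [0.001, 0.111, 0.994, 0.0]
wrist_force: [-0.1, -0.9, -0.3]
opening: 0.001
```

Run:
```python
from h import *
from scipy.spatial.transform import Rotation as Ro
o=monitor.get_obs();w=o["eef_rot"];print(o["time_s"],o["eef_pos"],o["opening"]);print(Ro.from_quat(np.roll(w,-1)).as_matrix().round(3))
a=viewer.camera("top");b=viewer.camera("side")
cv2.imwrite("pics/c.png",np.hstack([cv2.resize(a[120:280,140:340],None,fx=2,fy=2),cv2.resize(b[120:280,160:360],None,fx=2,fy=2)]))
```

```text
2.15 [0.54419711 0.08126492 0.1975484 ] 0.0013765636766508303
[[-0.975  0.221  0.002]
 [ 0.221  0.975 -0.   ]
 [-0.002  0.    -1.   ]]
```

View pics/c.png

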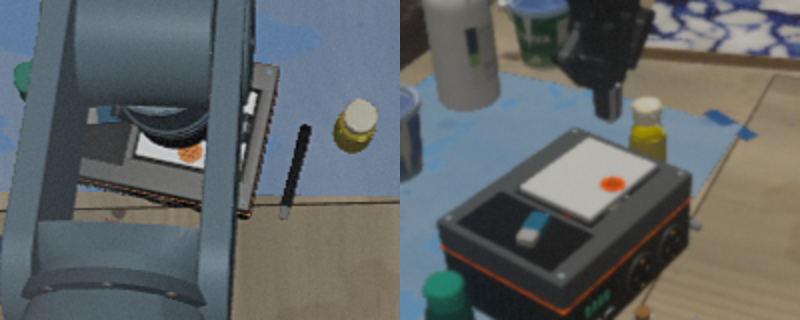

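Call:
{"name": "move_arm", "arguments": {"motion": [[[0.06,0.05,0.6],[0,0,0],0],[[0.06,0.05,1.0],[0,0,0],0],[[0.06,0.05,1.15],[0,0,0],0],[[0.06,0.05,1.22],[0,0,0],0],[[0.06,0.05,1.27],[0,0,0],0],[[0.06,0.05,1.31],[0,0,0],0],[[0.06,0.05,1.33],[0,0,0],0]]}}

```text
time_s: 3.12
eef_pos: [0.5403, 0.0874, 0.1185]
eef_rot: [0.001, 0.111, 0.994, 0.0]
wrist_force: [-4.0, 1.1, 11.0]
opening: -0.0
```

Call:
{"name": "move_arm", "arguments": {"motion": [[[0,0,-0.2],[0,0,0],0],[[0.5,0,-1.0],[0,0,0],0],[[1.0,0,-1.8],[0,0,0],0],[[1.4,0,-2.0],[0,0,0],0],[[1.4,0,-2.0],[0,0,0],0],[[1.4,0,-2.0],[0,0,0],0],[[1.4,0,-2.0],[0,0,0],0],[[1.4,0,-2.0],[0,0,0],0],[[1.4,0,-2.0],[0,0,0],0],[[1.4,0,-2.0],[0,0,0],0]]}}

```text
time_s: 4.38
eef_pos: [0.4578, 0.1056, 0.2372]
eef_rot: [-0.0, 0.111, 0.994, -0.0]
wrist_force: [0.9, 1.1, -0.6]
opening: 0.002
```

Run:
```python
from h import *
print(monitor.get_obs()["eef_pos"])
a=viewer.camera("top");b=viewer.camera("side")
cv2.imwrite("pics/d.png",np.hstack([cv2.resize(a[120:280,140:340],None,fx=2,fy=2),cv2.resize(b[120:280,160:360],None,fx=2,fy=2)]))
for n in("top","side"):
    for k in("rocker_red","rocker_grey"):
        r=spotter.outline_of(n,k)
        for x in r[:2]:
            u,v=x["centre"][0]*560,x["centre"][1]*420;print(n,k,round(x["score"],2),round(u,1),round(v,1),onz(n,u,v,.097).round(4),x["region"].sum())
```

```text
[0.45776738 0.10562594 0.23723501]
top rocker_grey 0.61 253.0 188.5 [0.559  0.0477 0.097 ] 133
side rocker_red 0.47 249.4 222.2 [0.5689 0.1045 0.097 ] 145
```

View pics/d.png

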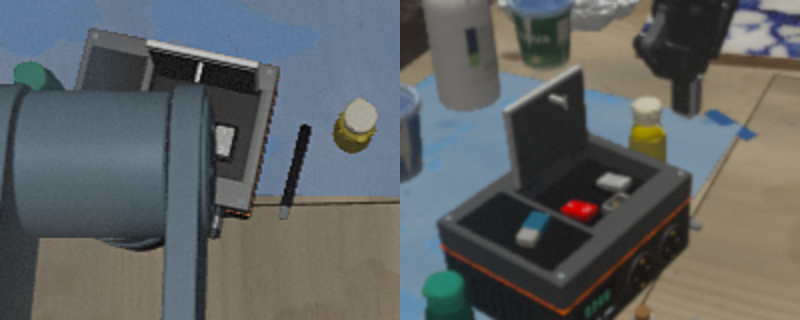

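The cover is upright at right-image pixels (550,125). The red rocker is at (580,209) with its front raised, and the white/grey one is at (613,182). Next I'll tilt the tool towards the front and press red.

Call:
{"name": "move_arm", "arguments": {"motion": [[[-0.2,0.1,0],[0,-1.2,0],0],[[-0.8,0.3,0.3],[0,-2.5,0],0],[[-1.5,0.43,0.8],[0,-2.5,0],0],[[-1.74,0.43,1.4],[0,-2.5,0],0],[[-1.74,0.43,1.8],[0,-2.5,0],0],[[-1.74,0.43,1.8],[0,-2.5,0],0]]}}

```text
time_s: 5.42
eef_pos: [0.5635, 0.1077, 0.127]
eef_rot: [0.17, 0.109, 0.979, -0.02]
wrist_force: [-1.1, -0.2, 0.1]
opening: 0.004
```

Run:
```python
from h import *
o=monitor.get_obs();print(o["eef_pos"],o["wrist_force"])
b=viewer.camera("side")
cv2.imwrite("pics/e.png",cv2.resize(b[150:270,190:340],None,fx=4,fy=4))
```

```text
[0.56347029 0.10773194 0.12699629] [-1.08292695 -0.17597823  0.1496595 ]
```

View pics/e.png

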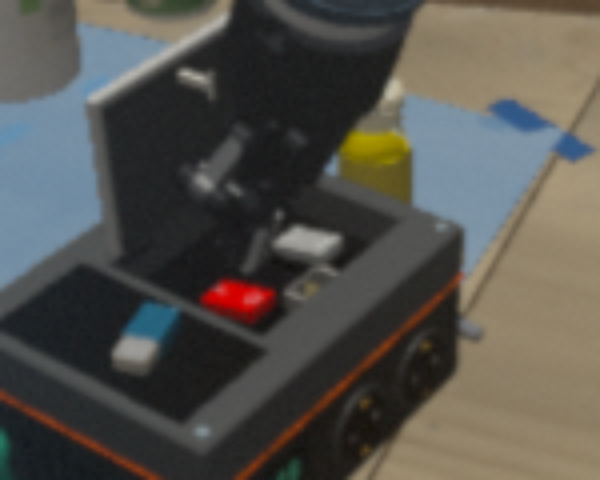

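The fingertip hovers at (255,265), right over the front end of the red rocker at (260,300). I'll press straight down.

Call:
{"name": "move_arm", "arguments": {"motion": [[[0.1,0,0.19],[0,0,0],0],[[0.14,0,0.28],[0,0,0],0],[[0.16,0,0.34],[0,0,0],0],[[0.17,0,0.375],[0,0,0],0],[[0.175,0,0.395],[0,0,0],0],[[0.175,0,0.395],[0,0,0],0]]}}

```text
time_s: 6.22
eef_pos: [0.5636, 0.1084, 0.1051]
eef_rot: [0.173, 0.109, 0.979, -0.019]
wrist_force: [-11.2, 0.5, 15.0]
opening: -0.001
```

Call:
{"name": "move_arm", "arguments": {"motion": [[[-0.17,0,-0.4],[0,0,0],0],[[-0.2,0,-1.2],[0,0,0],0],[[-0.3,0,-2.0],[0,1.2,0],0],[[-0.4,0,-2.2],[0,2.5,0],0],[[-0.4,0,-2.2],[0,2.5,0],0]]}}

```text
time_s: 6.85
eef_pos: [0.5446, 0.1123, 0.2377]
eef_rot: [0.002, 0.112, 0.994, 0.0]
wrist_force: [0.5, -0.6, -0.5]
opening: 0.001
```

Run:
```python
from h import *
o=monitor.get_obs();print(o["eef_pos"],o["wrist_force"],o["eef_rot"])
b=viewer.camera("side")
cv2.imwrite("pics/f.png",cv2.resize(b[130:270,190:340],None,fx=4,fy=4))
```

```text
[0.5446308  0.11232179 0.23769912] [ 0.49526602 -0.60517117 -0.5035539 ] [2.18778067e-03 1.11568607e-01 9.93754318e-01 1.25537043e-04]
```

View pics/f.png

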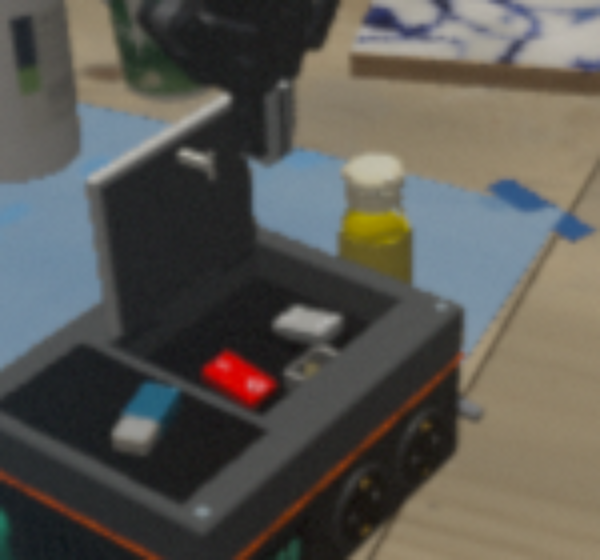

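Red now slopes the other way from the grey one: red at (240,378) is off and grey at (310,323) is still on. Next I'll go over and behind the cover.

Call:
{"name": "move_arm", "arguments": {"motion": [[[0,-0.1,-0.5],[0,0,0],0],[[-0.7,-0.2,-0.6],[0,0,0],0],[[-1.5,-0.35,-0.6],[0,0,0],0],[[-2.25,-0.43,-0.6],[0,0,0],0],[[-2.25,-0.43,-0.2],[0,0,0],0],[[-2.25,-0.43,0.4],[0,0,0],0],[[-2.25,-0.43,0.86],[0,0,0],0],[[-2.25,-0.43,0.86],[0,0,0],0]]}}

```text
time_s: 7.9
eef_pos: [0.6641, 0.059, 0.1796]
eef_rot: [-0.003, 0.111, 0.994, -0.0]
wrist_force: [-1.0, 0.1, 0.2]
opening: 0.003
```

Run:
```python
from h import *
o=monitor.get_obs();print(o["eef_pos"],o["wrist_force"],o["eef_rot"])
b=viewer.camera("side");a=viewer.camera("top")
cv2.imwrite("pics/g.png",np.hstack([cv2.resize(a[100:250,160:300],None,fx=2.5,fy=2.5),cv2.resize(b[120:270,180:340],None,fx=2.5,fy=2.5)]))
```

```text
[0.66413232 0.05900548 0.17963589] [-0.98205838  0.06974522  0.17178677] [-3.25844608e-03  1.10552624e-01  9.93864860e-01 -3.74281661e-04]
```

View pics/g.png

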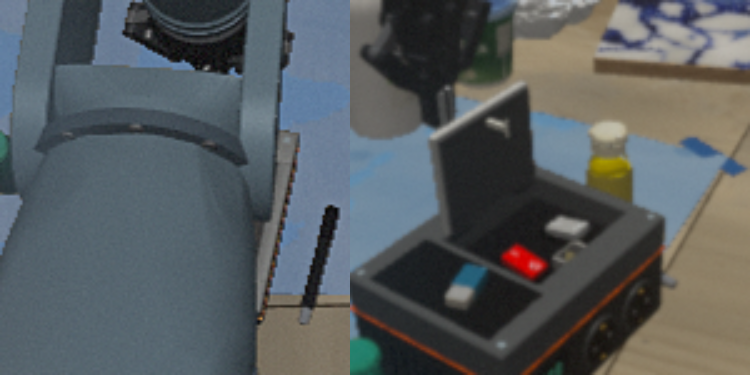

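Behind the cover; the finger is at (445,105) on the right-hand picture, clear of the outer face. I'll sweep in two halves.

Call:
{"name": "move_arm", "arguments": {"motion": [[[0.2,0,0],[0,0,0],0],[[0.4,0,-0.02],[0,0,0],0],[[0.55,0,-0.05],[0,0,0],0],[[0.7,0,-0.08],[0,0,0],0],[[0.82,0,-0.1],[0,0,0],0],[[0.94,0,-0.1],[0,0,0],0],[[1.06,0,-0.09],[0,0,0],0],[[1.18,0,-0.06],[0,0,0],0],[[1.3,0,-0.02],[0,0,0],0],[[1.36,0,0],[0,0,0],0]]}}

```text
time_s: 9.25
eef_pos: [0.5872, 0.0765, 0.1839]
eef_rot: [-0.0, 0.111, 0.994, -0.0]
wrist_force: [1.0, -0.4, -0.2]
opening: 0.003
```

Call:
{"name": "move_arm", "arguments": {"motion": [[[0.14,0,0.08],[0,0,0],0],[[0.28,0,0.19],[0,0,0],0],[[0.42,0,0.33],[0,0,0],0],[[0.54,0,0.48],[0,0,0],0],[[0.64,0,0.62],[0,0,0],0],[[0.7,0,0.8],[0,0,0],0],[[0.74,0,0.94],[0,0,0],0],[[0.74,0,1.04],[0,0,0],0],[[0.74,0,1.1],[0,0,0],0],[[0.74,0,1.13],[0,0,0],0]]}}

```text
time_s: 10.5
eef_pos: [0.5448, 0.0862, 0.1186]
eef_rot: [-0.0, 0.111, 0.994, -0.0]
wrist_force: [-13.4, -0.2, 29.5]
opening: -0.001
```

Call:
{"name": "move_arm", "arguments": {"motion": [[[0,0,-0.1],[0,0,0],0],[[0,0,-0.3],[0,0,0],0],[[0,0,-0.8],[0,0,0],0],[[0,0,-1.6],[0,0,0],0],[[1.0,0,-2.2],[0,0,0],0],[[2.0,0,-2.5],[0,0,0],0],[[2.0,0,-2.5],[0,0,0],0],[[2.0,0,-2.5],[0,0,0],0]]}}

```text
time_s: 11.5
eef_pos: [0.4276, 0.1126, 0.267]
eef_rot: [0.001, 0.111, 0.994, 0.0]
wrist_force: [0.0, 0.1, -0.3]
opening: -0.001
```

Run:
```python
from h import *
o=monitor.get_obs();print(o["eef_pos"],o["wrist_force"])
b=viewer.camera("side");a=viewer.camera("top")
cv2.imwrite("pics/i.png",np.hstack([cv2.resize(a[100:250,140:340],None,fx=2,fy=2),cv2.resize(b[120:270,160:340],None,fx=2,fy=2)]))
```

```text
[0.42764058 0.11258943 0.26695935] [ 0.04134686  0.13332357 -0.34862442]
```

View pics/i.png

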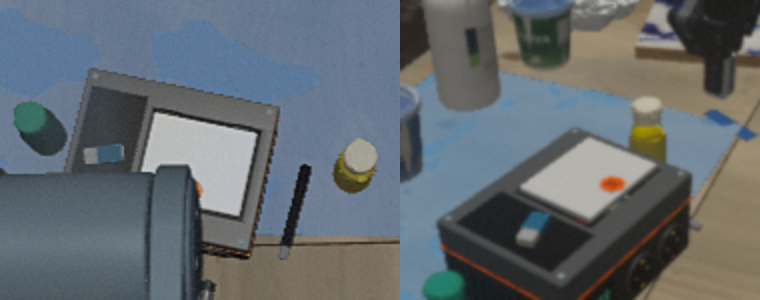

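The cover sits flush, with the pad at (613,184) as before opening. The eraser, marker and bottles look unmoved and the arm is clear.

```bash
python3 -c "
from h import *
print(workorder.hand_in())"
```

```text
the job is handed in; nothing more can be done
None
```

The job is done and handed in at about 11.6 s of the 54 s allowed. `hand_in()` reports no verdict, so success rests on my own checks.

- **Opening:** I pressed the cover's pad to its stop with shut fingers and let go. The picture showed it standing upright with the red switch still on.
- **Red switch:** I pressed the raised end with the tool tilted away from the cover, peaking at about 15 N down and 11 N sideways. The picture afterwards showed red tipped to off and grey still on.
- **Closing:** I went over and behind the cover, swept it round and pushed it to the stop. That push reached about 30 N, harder than needed, though it was on the fingers and well under the 120 N wrist limit.

**Last checks:**
- The last picture, about a second after release, shows the cover flush with the pad at the same pixels as before opening. The arm was clear and the wrist force was about 0.
- The eraser, marker and both bottles looked unmoved. The vial was outside that last picture, so I did not check it again; the arm never went low near it.
- The switches are hidden once the cover is shut. I last saw them just before the closing sweep, with red off and grey on.
- One reading disagreed: the measured tool position was about 6 mm off what I had commanded behind the cover. I planned the sweep from the measured position instead.

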